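# Gather the silver pins at the red end of the covered tray

### The job

Two silver pins lie loose in the long tray under its clear loose lid. Pick the tray up with the lid on, tip its red end down until both pins have slid up against the red end wall, and put it back flat on the bench; the lid must stay on all the while that the tray is raised or tipped. Then lift the lid off by its black handle and lay it flat, handle up, on the bench clear of the tray, and leave the other things on the bench where they are.

Things in the scene. Friction and masses are not known exactly. Their poses are not given: they have to be found in the camera images.
- tray_middle (a point): Centre (17 mm above its underside) of the grey aluminium tray with a blue floor, 180 long x 62 wide x 34 mm high, walls and floor 4 mm, 0.2 to 0.45 kg. Its x axis runs along the length to the red end, y across the width, z up. Take it across the 62 mm width at its middle, from above: the lid does not stick out past the long sides.
- tray_red_end (a point): Centre of the outer face of the tray's red end wall, 90 mm from the tray's centre, half-way up; a red thumb tab sticks out 10 mm beyond it near the rim. Axes as the tray's. The tray floor is smooth: pins begin to slide at a tilt of 10 to 18 degrees and run freely at 30 degrees.
- lid_handle (a point): Centre of the black bar handle on the lid, 50 mm long (x) x 14 mm wide (y) x 20 mm high; grasp across the 14 mm. Lid on: 30 mm above the tray's centre, 47 mm above the bench. Lid lying on the bench: 20 mm above the bench. Axes: x along the lid, z up.
- lid_plate (a point): Middle of the upper face of the clear lid plate, 177 x 60 x 3 mm, under the handle (10 mm below its centre); lid about 70 g. A lip 7 mm deep below the plate drops inside the tray walls with about 1 mm of play; only its weight holds the lid on (30 degrees of tilt is safe), and raising it 7 mm frees it.
- pin_a_middle (a point): Centre of a cast silver pin, 16 x 70 x 10 mm, lying in the tray along its length; its y axis runs along the pin. Seen through the clear lid. Against the red end wall its centre is about 50 mm from the tray's centre.
- pin_b_middle (a point): Centre of the second, like silver pin, 16 x 74 x 10 mm; axes as the first. Against the red end wall its centre is about 49 mm from the tray's centre.
- flux_dish_middle (a point): Centre of a cream glazed dish, 60 mm across, 26 mm high, behind the tray near the middle of the bench; a bystander.
- ring_clamp_middle (a point): Centre of a wooden ring clamp, 25 x 110 x 18 mm, long along its y axis; a bystander.
- oil_bottle_middle (a point): Centre of a small oil bottle with a red spout, 39 mm across, 98 mm high; a bystander.
- pliers_middle (a point): Centre of red-handled pliers, 101 x 68 x 10 mm, lying flat; a bystander.

How it is judged (in metres and radians):
On the way, in this order (a step that is already met when the one before it is completed fails the run):
1. the tray is raised and tipped red end down, by 9 degrees or more, with the lid on (height (world z) of tray_middle above 0.03 m and angle between tray_middle's own x axis and vertical above 1.727 rad and distance between lid_handle and tray_middle below 0.036 m), for 0.2 s.
2. the tray is flat on the bench again, lid on, with both pins at the red end (angle between tray_middle's own z axis and vertical below 0.05 rad and height (world z) of tray_middle below 0.022 m and x of pin_a_middle in the frame of tray_middle between 0.028 and 0.08 m and y of pin_a_middle in the frame of tray_middle between -0.03 and 0.03 m and z of pin_a_middle in the frame of tray_middle between -0.02 and 0.01 m and x of pin_b_middle in the frame of tray_middle between 0.028 and 0.08 m and y of pin_b_middle in the frame of tray_middle between -0.03 and 0.03 m and z of pin_b_middle in the frame of tray_middle between -0.02 and 0.01 m and distance between lid_handle and tray_middle below 0.036 m), for 0.2 s.
3. the lid is off the tray (distance between lid_handle and tray_middle above 0.06 m), for 0.1 s.
At the end, for the whole second after the job is handed in: Tray flat on the bench (3 degrees, 5 mm); both pin centres in it, over 28 mm from its centre towards the red end; lid lying flat on the bench, handle up (4.5 degrees, handle centre under 26 mm up), its handle 55 mm or more sideways from the tray's centre (angle between tray_middle's own z axis and vertical below 0.05 rad and height (world z) of tray_middle below 0.022 m and x of pin_a_middle in the frame of tray_middle between 0.028 and 0.08 m and y of pin_a_middle in the frame of tray_middle between -0.03 and 0.03 m and z of pin_a_middle in the frame of tray_middle between -0.02 and 0.01 m and x of pin_b_middle in the frame of tray_middle between 0.028 and 0.08 m and y of pin_b_middle in the frame of tray_middle between -0.03 and 0.03 m and z of pin_b_middle in the frame of tray_middle between -0.02 and 0.01 m and angle between lid_handle's own z axis and vertical below 0.08 rad and height (world z) of lid_handle below 0.026 m and horizontal distance between lid_handle and tray_middle above 0.055 m); the robot touches nothing.
It fails at once if the lid comes off while the tray is raised or tipped (distance between lid_handle and tray_middle above 0.042 m and (height (world z) of tray_middle above 0.035 m or angle between tray_middle's own z axis and vertical above 0.15 rad)).
It fails at once if a bystander is pushed more than 30 mm (distance of any of flux_dish_middle, ring_clamp_middle, oil_bottle_middle, pliers_middle from where it was at the start of the episode above 0.03 m).
It also fails if it takes over 59 s, if anything falls off the work surface, if the arm or the gripper's body presses on something with over 40 N, if the wrist force passes 120 N, or if a joint passes its speed limit or range.

### The arm

A 6-joint arm with a two-finger parallel gripper is mounted at the origin on a cart in front of the work surface, level with it; the furniture and walls round the work are solid. World frame = base frame: x ahead of the robot, y to its left, z up, the work surface at z = 0. Lengths are in m, angles in degrees, forces in N, time in s.
With the tool pointing down it reaches from about 0.4 to 0.825 m from the base axis. Payload 7 kg.
Tool frame: the origin (TCP) lies on the centre line of the jaws, within the pads' length; the fingertips stand 14 mm ahead of it and the grasp point (between the pads) lies 5 mm behind it; z points along the fingers, y is the line along which they close (so a half turn about z gives the same grasp; the last joint's range is limited). The gripper opens to 88 mm and grips with 3 to 60 N. Pads are 19 mm wide; open, the fingers measure 130 mm over their backs; the gripper's body (78 mm by 193 mm) begins 47 mm behind the grasp point.
Start: joints at [-57.92, 20.546, 0.682, 0, -70.136, -16.507], TCP at [0.181, -0.65, 0.241] pointing down, gripper open.
Joint ranges: [-176.03, 176.03], [-82.01, 121.73], [-58.28, 71.71], [-173.87, 95.51], [-174.79, -0.11], [-173.66, 173.66]. Speed limits (degrees/s): [136.94, 136.94, 172.46, 180, 180, 180].

### API

Orientations are given as [roll, pitch, yaw] about the fixed x, y, z axes, in that order (R = Rz(yaw) Ry(pitch) Rx(roll)).
In Python, from plant import r gives the robot as it stands.
- The arm moves only by the tool send_rows, never from a script. Its argument "steps" is a list of rows, each an object with "dp": the shift along the tool's x, y, z in mm, a list of three; "roll": the turn about the tool's z in rad; "jaw": the opening in per cent of the stroke, from 0 (shut) to 100 (fully open). In form: [{"dp": [tx, ty, tz], "roll": roll, "jaw": jaw}, ...]. A call has 1 to 5 rows; each row is the pose to reach, as a shift and turn from the pose commanded when the call began, along the tool's axes at that moment; what a row does not reach only later rows make up. A row lasts 1/8 s, in which the tool goes at most 62.5 mm and 10.7 degrees, less where a joint would pass 70% of its speed; a pose out of reach is approached as far as the arm can. A call with a gripper value outside its range is refused whole. The fingers move at their own pace and stop on an object; "newtons" is the grip in N (left out, the last holds). Time passes only in rows, so rows that repeat a pose let the fingers close. It gives the time, the measured TCP pose, the force, the opening and the grip force at its end, in the units of the state.
- r.get_state(): the state, without advancing time (a new reading comes with each control period).
- r.capture(name): name is "scene" or "side" or "wrist"; returns a dict with "image" (384x512x3 uint8, blue, green, red), "K" (3x3 intrinsics, pixels), "rvec" (rotation vector, rad) and "tvec" (3), from world to camera coordinates, as OpenCV has them. Camera axes: x right, y down, z forward; pixel columns grow to the right and rows downward; lengths in m; the calibration is good to about 2 mm. The wrist camera is an equidistant fisheye: a pixel r from the principal point sees the ray r / f radians off the axis. A picture is of the moment at which its call begins. There is no depth.
- r.close_job(): hands the job in; it is judged then, once.
The state is a dict: "time_s": time; "joints": joint angles; "qd": joint speeds; "joint_torque": joint torques, N m; "tcp_pos": TCP position; "eef_rot": TCP orientation; "contact_force": force on the tool from outside, world axes, zero at the start; "moment": the same for the moment, N m; "gripper_width": finger opening in m; "gripper_force": force on a finger pad.
Only numpy, scipy, OpenCV 4.12 (cv2) and the standard library are available. Lean on these libraries where they do the work, as an engineer would, in place of code of your own. Each camera call takes 0.05 s, during which the arm holds its last target. There are 200 camera calls.

## Working session

There is one attempt and no reset: what is moved stays moved. The work goes in short steps, Python scripts to look and compute and a tool call to move; the robot and the scene stay as the last step left them, time stands still between calls to the robot, and variables do not carry over. Pictures are saved under pics/ and viewed, at most 10 in all, crops included, and the job is handed in when it is done.

Besides the shell and the picture viewer there is one more tool, called after "Call:" as name([rows], argument=value, ...), one row to a line, values as JSON. send_rows: Moves the arm, as the interface text tells. Its arguments: {"type":"object","properties":{"steps":{"type":"array","items":{"type":"object","properties":{"dp":{"type":"array","items":{"type":"number"}},"roll":{"type":"number"},"jaw":{"type":"number"}}}},"newtons":{"type":"number"}},"required":["steps"]}

```bash
mkdir -p pics; ls
python3 - <<'E'
from plant import r
import cv2,numpy as np
print(r.get_state())
for n in("scene","side"):
    c=r.capture(n); cv2.imwrite(f"pics/{n}0.png",c["image"]); print(n,c["K"],c["rvec"],c["tvec"])
a=[cv2.imread(f"pics/{n}0.png") for n in("scene","side")]
E
```

```text
pics
{'time_s': 0.0, 'joints': array([-5.79204277e+01,  2.05898801e+01,  6.34929731e-01, -1.83817938e-02,
       -7.01365613e+01, -1.65053376e+01]), 'qd': array([-0.06226091, -0.02189182,  0.01258359,  0.01740784,  0.1081604 ,
       -0.05269733]), 'joint_torque': array([-5.36384887e-04, -5.82721031e+01,  2.93068510e+01,  6.99753553e+00,
        6.93037538e-03, -1.14324419e-04]), 'tcp_pos': array([ 0.18105592, -0.64978938,  0.23965448]), 'eef_rot': array([ 1.79907350e+02, -9.43294112e-03, -1.64432017e+02]), 'contact_force': array([1.00744705, 0.28720491, 0.57026031]), 'moment': array([ 0.00231417, -0.02396055,  0.00990665]), 'gripper_force': 0.0, 'gripper_width': 0.08752020563732425}
scene [[465.96927585   0.         252.9447017 ]
 [  0.         465.96927585 189.55807745]
 [  0.           0.           1.        ]] [ 1.186628   -2.17414172  1.10766954] [0.33994338 0.36732094 1.31587515]
side [[490.18915563   0.         254.24237366]
 [  0.         490.18915563 192.3564438 ]
 [  0.           0.           1.        ]] [ 1.16382235  2.62302221 -0.64865526] [ 0.45116422 -0.36362949  1.64245379]
```

View pics/scene0.png

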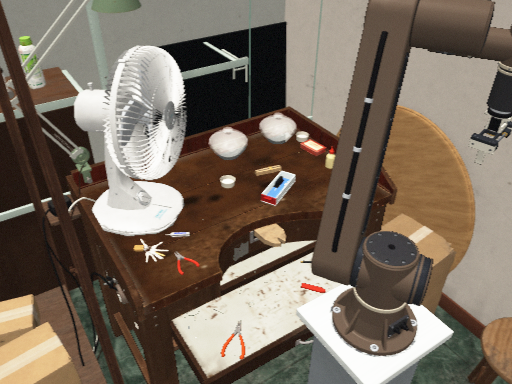

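View pics/side0.png

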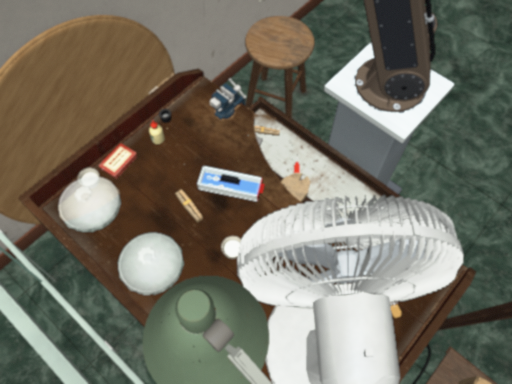

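The scene view shows the tray at about (279,187), red end at about (268,204). The side view shows it at (231,183), with the handle at about (230,179) and the red end at (263,188). Zooming in before I set out.

```bash
cat > h.py <<'E'
import cv2,numpy as np
def ray(c,uv):
    R=cv2.Rodrigues(c["rvec"])[0];o=-R.T@np.ravel(c["tvec"])
    K=c["K"];d=np.array([(uv[0]-K[0,2])/K[0,0],(uv[1]-K[1,2])/K[1,1]])
    if c.get("fish"):
        t=np.hypot(*d); v=np.array([*(d/max(t,1e-9)*np.sin(t)),np.cos(t)])
    else: v=np.array([*d,1])
    return o,R.T@v
def onz(c,uv,z):
    o,d=ray(c,uv); return (o+d*(z-o[2])/d[2]).round(4)
def proj(c,p):
    R=cv2.Rodrigues(c["rvec"])[0];q=R@np.asarray(p)+np.ravel(c["tvec"]);K=c["K"]
    if c.get("fish"):
        n=np.hypot(q[0],q[1]);t=np.arctan2(n,q[2]);d=q[:2]/n*t
    else: d=q[:2]/q[2]
    return d*[K[0,0],K[1,1]]+[K[0,2],K[1,2]]
E
python3 - <<'E'
from plant import r
from h import *
c=r.capture("scene");s=r.capture("side")
a=cv2.resize(c["image"][150:225,220:350],None,fx=6,fy=6,interpolation=cv2.INTER_CUBIC)[:,:400*2]
b=cv2.resize(s["image"][145:220,180:310],None,fx=6,fy=6,interpolation=cv2.INTER_CUBIC)
# small montage
m=np.vstack([cv2.resize(a,(520,300)),cv2.resize(b,(520,300))]); cv2.imwrite("pics/m.png",m)
for n,p in(("handle",(279,182)),("red",(270,204))): print("scene",n,onz(c,p,.047))
for n,p in(("handle",(230,179)),("red",(262,188)),("dish",(231,246)),("clamp",(188,205)),("bottle",(156,133)),("bl",(204,168)),("br",(199,188)),("tr",(263,180)),("brr",(259,199))): print("side",n,onz(s,p,.034))
w=r.capture("wrist");print({k:v for k,v in w.items() if k!="image"})
E
```

```text
scene handle [ 0.6371 -0.126   0.047 ]
scene red [ 0.5437 -0.0197  0.047 ]
side handle [ 0.6367 -0.1284  0.034 ]
side red [ 0.5962 -0.0394  0.034 ]
side dish [0.7867 0.0173 0.034 ]
side clamp [ 0.7781 -0.1584  0.034 ]
side bottle [ 0.6715 -0.408   0.034 ]
side bl [ 0.6611 -0.2108  0.034 ]
side br [ 0.7185 -0.1741  0.034 ]
side tr [ 0.5745 -0.0549  0.034 ]
side brr [ 0.6287 -0.022   0.034 ]
{'K': array([[297.31863964,   0.        , 258.8560785 ],
       [  0.        , 297.31863964, 192.28258667],
       [  0.        ,   0.        ,   1.        ]]), 'rvec': array([-1.78536909, -2.34884479, -0.341005  ]), 'tvec': array([ 0.67406521, -0.03586065,  0.39290118])}
```

View pics/m.png

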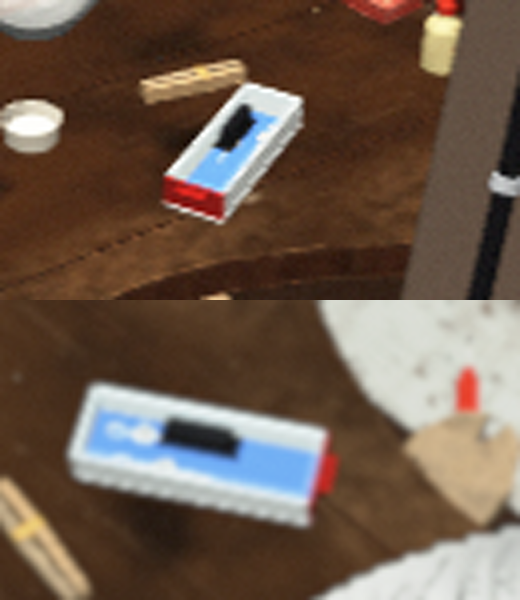

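The tray centre is near (0.64, -0.12) with its x axis at about 120° yaw. I'm setting out to a spot above it and turning the tool as I go.

Call:
send_rows([
  {"dp":[-46,30,0],"roll":-0.18,"jaw":100},
  {"dp":[-92,60,0],"roll":-0.36,"jaw":100},
  {"dp":[-138,90,0],"roll":-0.54,"jaw":100},
  {"dp":[-184,120,0],"roll":-0.72,"jaw":100},
  {"dp":[-230,150,0],"roll":-0.9,"jaw":100},
])

```text
time_s: 0.88
tcp_pos: [0.3634, -0.4425, 0.2407]
eef_rot: [-180.0, -0.0, -112.5]
contact_force: [0.5, 0.7, 0.2]
gripper_width: 0.0876
gripper_force: 0.0
```

Call:
send_rows([
  {"dp":[-52,-17,0],"roll":-0.18,"jaw":100},
  {"dp":[-104,-34,0],"roll":-0.36,"jaw":100},
  {"dp":[-156,-51,0],"roll":-0.54,"jaw":100},
  {"dp":[-208,-68,0],"roll":-0.72,"jaw":100},
  {"dp":[-260,-85,0],"roll":-0.92,"jaw":100},
])

```text
time_s: 1.5
tcp_pos: [0.5428, -0.2358, 0.2407]
eef_rot: [-180.0, -0.0, -60.5]
contact_force: [0.7, -0.8, -0.0]
gripper_width: 0.0878
gripper_force: 0.0
```

```bash
cat >> h.py <<'E'
def move(st,p,yaw):
    "tool-frame shift (mm) and roll (rad) from state to world point p, yaw"
    from scipy.spatial.transform import Rotation as S
    R=S.from_euler('xyz',st["eef_rot"],degrees=True).as_matrix()
    dy=(yaw-st["eef_rot"][2]+180)%360-180
    return (R.T@(np.array(p)-st["tcp_pos"])*1000).round(1),round(-np.deg2rad(dy),3)
E
python3 - <<'E'
from plant import r
from h import *
s=r.get_state();print(s["time_s"],s["tcp_pos"],s["eef_rot"],s["joints"].round(1))
print(move(s,(.638,-.124,.24),-60))
E
```

```text
1.5 [ 0.54276223 -0.23583143  0.24074069] [-1.79984517e+02 -1.18952441e-02 -6.05070479e+01] [ -4.6  12.8 -10.2   0.  -67.   34.1]
(array([ -50.5, -138. ,    0.8]), np.float64(-0.009))
```

Call:
send_rows([
  {"dp":[-17,-46,0],"roll":0,"jaw":100},
  {"dp":[-34,-92,0],"roll":0,"jaw":100},
  {"dp":[-50,-138,0],"roll":0,"jaw":100},
  {"dp":[-50,-138,0],"roll":0,"jaw":100},
])

```text
time_s: 2.0
tcp_pos: [0.6397, -0.124, 0.2396]
eef_rot: [180.0, 0.0, -60.7]
contact_force: [-0.4, 0.4, -0.5]
gripper_width: 0.0877
gripper_force: 0.0
```

Run:
```python
from plant import r
from h import *
import pickle
w=r.capture("wrist");w["fish"]=True;pickle.dump(w,open("w1.pkl","wb"))
s=r.get_state();print(s["time_s"],s["tcp_pos"],s["eef_rot"]);print(proj(w,(.638,-.124,.047)),w["tvec"],w["rvec"])
cv2.imwrite("pics/w1.png",cv2.resize(w["image"],(768,576),interpolation=cv2.INTER_CUBIC))
```

```text
2.05 [ 0.63858716 -0.12517051  0.2397306 ] [ 1.79939226e+02  3.29060555e-02 -6.07440739e+01]
[259.57472803 173.14483894] [0.49660139 0.36670887 0.51211419] [-0.76729653  2.93854759  0.42817118]
```

View pics/w1.png

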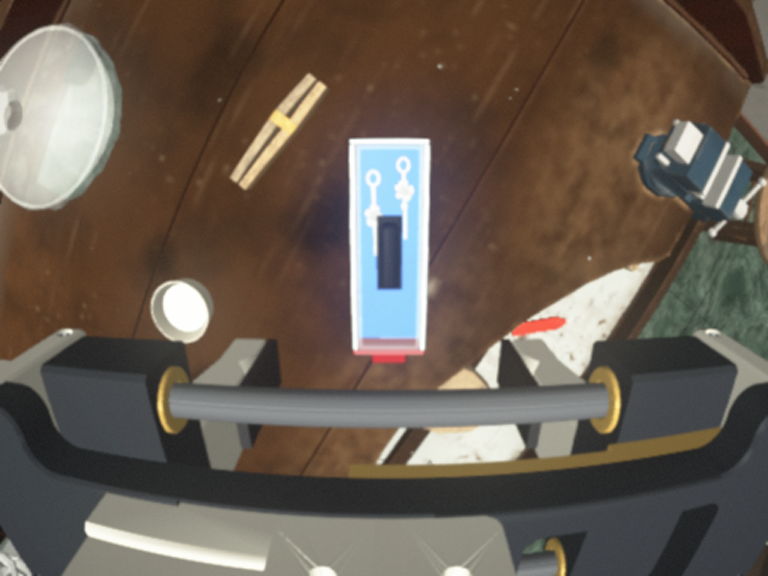

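The wrist view shows the whole tray. In the enlarged picture the rim corners are at (349,140), (430,139), (424,354) and (354,355), the handle top at (389,253), and the red end at the bottom. Both pins lie at the far end.

Run:
```python
from plant import r
from h import *
import pickle
w=pickle.load(open("w1.pkl","rb"))
q=np.array([onz(w,np.array(p)/1.5,.034)[:2] for p in((349,140),(430,139),(424,354),(354,355))])
print(q,[np.linalg.norm(q[i]-q[i-1]) for i in range(4)])
c=q.mean(0);x=(q[2]+q[3]-q[0]-q[1])/2;x/=np.linalg.norm(x)
print("centre",c,"yaw",np.rad2deg(np.arctan2(x[1],x[0])))
print("handle",[onz(w,np.array(p)/1.5,.057)[:2] for p in((379,216),(401,216),(400,289),(378,289))])
s=r.get_state()
yaw=np.rad2deg(np.arctan2(x[1],x[0]))-180
for z in(.1,.018):
  print(move(s,(*(c-.062*x),z),yaw))
for n,p in(("red",(538,326)),("edge",(510,333)),("edge2",(640,264)),("vise",(690,210))): print(n,onz(w,np.array(p)/1.5,0))
```

```text
[[ 0.7108 -0.1898]
 [ 0.6564 -0.2212]
 [ 0.5693 -0.0632]
 [ 0.6219 -0.0327]] [np.float64(0.18050933493866736), np.float64(0.06281178233420862), np.float64(0.1804173217847998), np.float64(0.060803042687023474)]
centre [ 0.6396   -0.126725] yaw 119.18566609655525
handle [array([ 0.6621, -0.1512]), array([ 0.6479, -0.1592]), array([ 0.6207, -0.1099]), array([ 0.6355, -0.1016])]
(array([ 63.9,  -0.2, 139.7]), np.float64(0.001))
(array([ 64. ,  -0.3, 221.7]), np.float64(0.001))
red [ 0.4759 -0.1287  0.    ]
edge [ 0.497  -0.1092 -0.    ]
edge2 [ 0.4143 -0.2356  0.    ]
vise [ 0.3926 -0.3145  0.    ]
```

Call:
send_rows([
  {"dp":[40,0,40],"roll":0,"jaw":100},
  {"dp":[64,0,90],"roll":0,"jaw":100},
  {"dp":[64,0,140],"roll":0,"jaw":100},
  {"dp":[64,0,180],"roll":0,"jaw":100},
  {"dp":[64,0,205],"roll":0,"jaw":100},
])

```text
time_s: 2.68
tcp_pos: [0.6672, -0.1835, 0.0332]
eef_rot: [179.9, 0.1, -61.0]
contact_force: [-0.1, -0.2, 0.7]
gripper_width: 0.0876
gripper_force: 0.0
```

Call:
send_rows([
  {"dp":[0,0,10],"roll":0,"jaw":100},
  {"dp":[0,0,16],"roll":0,"jaw":100},
  {"dp":[0,0,16],"roll":0,"jaw":60},
  {"dp":[0,0,16],"roll":0,"jaw":60},
  {"dp":[0,0,16],"roll":0,"jaw":60},
], newtons=8)

```text
time_s: 3.3
tcp_pos: [0.67, -0.1824, 0.0206]
eef_rot: [-179.9, -0.1, -60.9]
contact_force: [1.9, 0.7, 0.3]
gripper_width: 0.0634
gripper_force: 0.8
```

Call:
send_rows([
  {"dp":[0,0,0],"roll":0,"jaw":60},
  {"dp":[0,0,0],"roll":0,"jaw":60},
])

```text
time_s: 3.55
tcp_pos: [0.6701, -0.1824, 0.0206]
eef_rot: [-179.9, -0.1, -60.8]
contact_force: [1.6, 1.3, 5.8]
gripper_width: 0.0621
gripper_force: 8.0
```

Call:
send_rows([
  {"dp":[-1,0,-5],"roll":0,"jaw":60},
  {"dp":[-2,0,-9],"roll":0,"jaw":60},
  {"dp":[-3,0,-13],"roll":0,"jaw":60},
  {"dp":[-4,0,-17],"roll":0,"jaw":60},
  {"dp":[-5,0,-21],"roll":0,"jaw":60},
])

```text
time_s: 4.18
tcp_pos: [0.6664, -0.1779, 0.0406]
eef_rot: [180.0, 0.0, -60.9]
contact_force: [0.8, 1.0, -3.7]
gripper_width: 0.0618
gripper_force: 8.0
```

Run:
```python
from plant import r
from h import *
s=r.get_state();print(s["time_s"],s["tcp_pos"],s["contact_force"],s["moment"])
c=r.capture("side");w=r.capture("wrist")
b=cv2.resize(c["image"][140:230,170:300],(520,360),interpolation=cv2.INTER_CUBIC)
a=cv2.resize(r.capture("scene")["image"][155:225,220:320],(514,360),interpolation=cv2.INTER_CUBIC)[:,:280]
cv2.imwrite("pics/t1.png",np.hstack([a,b]))
```

```text
4.175 [ 0.66641277 -0.1779112   0.04061478] [ 0.79072879  1.04307571 -3.66393533] [ 0.16308637  0.00399513 -0.06057225]
```

View pics/t1.png

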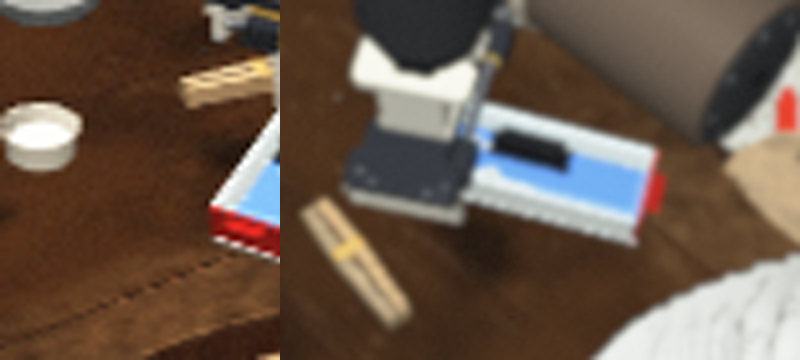

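```bash
cat >> h.py <<'E'
def red_end(r):
    "triangulated centroid of the red end wall/tab: two-view"
    pts=[];cs=[]
    for n,(x0,x1,y0,y1) in (("scene",(250,305,175,225)),("side",(235,290,165,215))):
        c=r.capture(n);hsv=cv2.cvtColor(c["image"],cv2.COLOR_BGR2HSV)
        m=cv2.inRange(hsv,(0,190,90),(8,255,255))|cv2.inRange(hsv,(172,190,90),(180,255,255))
        k=np.zeros_like(m);k[y0:y1,x0:x1]=m[y0:y1,x0:x1]
        n_,l,s,ce=cv2.connectedComponentsWithStats(k);i=1+np.argmax(s[1:,4])
        pts.append(ce[i]);cs.append(c);print(n,s[i],ce[i].round(1))
    P=[c["K"]@np.hstack([cv2.Rodrigues(c["rvec"])[0],np.reshape(c["tvec"],(3,1))]) for c in cs]
    X=cv2.triangulatePoints(P[0],P[1],pts[0],pts[1]).ravel();return X[:3]/X[3]
E
python3 - <<'E'
from plant import r
from h import *
print("now",red_end(r))
class F:
    def capture(self,n):
        c=r.capture(n);c["image"]=cv2.imread(f"pics/{n}0.png");return c
print("start",red_end(F()))
E
```

```text
scene [260 195  15  10  64] [267.2 199.7]
side [262 184   4   9  22] [263.7 187.9]
now [ 0.58974773 -0.0389072   0.02794288]
scene [261 195  14   9  76] [267.5 198.9]
side [260 184   4   9  23] [261.7 188.1]
start [ 0.59393767 -0.04315999  0.02712204]
```

The red end stayed down (z about 28 mm, unchanged) while the grip rose, so the tray is pivoting. I'll continue to about 24°.

Call:
send_rows([
  {"dp":[-2,0,-5],"roll":0,"jaw":60},
  {"dp":[-4,0,-9],"roll":0,"jaw":60},
  {"dp":[-6,0,-13],"roll":0,"jaw":60},
  {"dp":[-8,0,-17],"roll":0,"jaw":60},
  {"dp":[-9,0,-21],"roll":0,"jaw":60},
])

```text
time_s: 5.15
tcp_pos: [0.6621, -0.1699, 0.0617]
eef_rot: [180.0, 0.0, -60.9]
contact_force: [-0.1, 0.7, -3.9]
gripper_width: 0.0622
gripper_force: 8.0
```

Call:
send_rows([
  {"dp":[-2,0,-4],"roll":0,"jaw":60},
  {"dp":[-4,0,-8],"roll":0,"jaw":60},
  {"dp":[-6,0,-12],"roll":0,"jaw":60},
  {"dp":[-8,0,-16],"roll":0,"jaw":60},
  {"dp":[-10,0,-19],"roll":0,"jaw":60},
])

```text
time_s: 5.78
tcp_pos: [0.6574, -0.1614, 0.0808]
eef_rot: [180.0, -0.0, -60.9]
contact_force: [0.7, -0.4, -3.5]
gripper_width: 0.0616
gripper_force: 8.0
```

Call:
send_rows([
  {"dp":[0,0,0],"roll":0,"jaw":60},
  {"dp":[0,0,0],"roll":0,"jaw":60},
  {"dp":[0,0,0],"roll":0,"jaw":60},
  {"dp":[0,0,0],"roll":0,"jaw":60},
])

```text
time_s: 6.28
tcp_pos: [0.6576, -0.1616, 0.0806]
eef_rot: [-180.0, -0.0, -60.9]
contact_force: [-0.4, 0.1, -1.5]
gripper_width: 0.0617
gripper_force: 8.0
```

Run:
```python
from plant import r
from h import *
print(red_end(r))
c=r.capture("side");w=r.capture("wrist")["image"]
b=cv2.resize(c["image"][140:230,170:300],(433,300),interpolation=cv2.INTER_CUBIC)
cv2.imwrite("pics/t2.png",np.hstack([cv2.resize(w[60:260,150:390],(360,300)),b]))
```

```text
scene [259 197  16   8  41] [266.7 201. ]
side [266 186   3   8  14] [267.  189.5]
[ 0.58569217 -0.03113825  0.02624605]
```

View pics/t2.png

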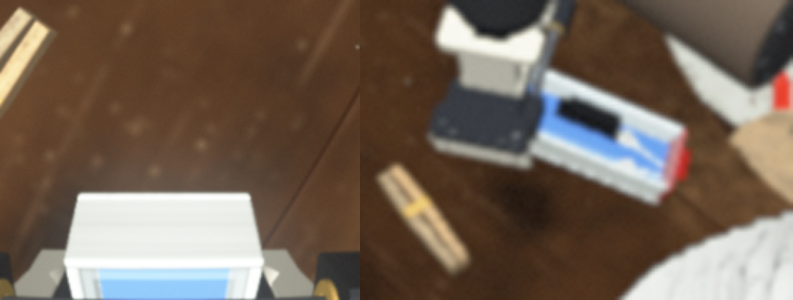

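The tray is tilted with the lid on, and both silver pins now lie at the red end (about (645,150) in the picture). Lowering it back along the same arc.

Call:
send_rows([
  {"dp":[0,0,0],"roll":0,"jaw":60},
  {"dp":[2,0,4],"roll":0,"jaw":60},
  {"dp":[5,0,9],"roll":0,"jaw":60},
  {"dp":[7,0,14],"roll":0,"jaw":60},
  {"dp":[10,0,19],"roll":0,"jaw":60},
])

```text
time_s: 7.1
tcp_pos: [0.6623, -0.1704, 0.061]
eef_rot: [180.0, 0.0, -60.9]
contact_force: [0.3, 0.2, -1.9]
gripper_width: 0.0619
gripper_force: 8.0
```

Call:
send_rows([
  {"dp":[2,0,4],"roll":0,"jaw":60},
  {"dp":[4,0,8],"roll":0,"jaw":60},
  {"dp":[6,0,12],"roll":0,"jaw":60},
  {"dp":[8,0,17],"roll":0,"jaw":60},
  {"dp":[9,0,21],"roll":0,"jaw":60},
])

```text
time_s: 7.72
tcp_pos: [0.6666, -0.1782, 0.0401]
eef_rot: [180.0, 0.0, -60.9]
contact_force: [-0.4, 0.4, -2.7]
gripper_width: 0.0618
gripper_force: 8.0
```

Call:
send_rows([
  {"dp":[1,0,5],"roll":0,"jaw":60},
  {"dp":[2,0,9],"roll":0,"jaw":60},
  {"dp":[3,0,13],"roll":0,"jaw":60},
  {"dp":[4,0,17],"roll":0,"jaw":60},
  {"dp":[5,0,21],"roll":0,"jaw":60},
])

```text
time_s: 8.35
tcp_pos: [0.6692, -0.1827, 0.0207]
eef_rot: [180.0, -0.0, -60.8]
contact_force: [-6.2, 1.7, 12.7]
gripper_width: 0.0622
gripper_force: 8.0
```

Call:
send_rows([
  {"dp":[0,0,0],"roll":0,"jaw":60},
  {"dp":[0,0,0],"roll":0,"jaw":60},
  {"dp":[0,0,0],"roll":0,"jaw":100},
  {"dp":[0,0,0],"roll":0,"jaw":100},
  {"dp":[0,0,0],"roll":0,"jaw":100},
])

```text
time_s: 8.98
tcp_pos: [0.6693, -0.1824, 0.0194]
eef_rot: [-180.0, -0.0, -60.9]
contact_force: [0.6, -0.0, 0.4]
gripper_width: 0.0849
gripper_force: 0.0
```

Lifting clear and back over the middle for a close look from the wrist camera.

Call:
send_rows([
  {"dp":[0,0,-20],"roll":0,"jaw":100},
  {"dp":[0,0,-60],"roll":0,"jaw":100},
  {"dp":[-20,0,-110],"roll":0,"jaw":100},
  {"dp":[-60,0,-150],"roll":0,"jaw":100},
  {"dp":[-60,0,-185],"roll":0,"jaw":100},
])

```text
time_s: 9.6
tcp_pos: [0.6394, -0.1283, 0.2086]
eef_rot: [-179.8, -0.1, -60.8]
contact_force: [1.0, -0.9, -0.1]
gripper_width: 0.0877
gripper_force: 0.0
```

Call:
send_rows([
  {"dp":[0,0,-35],"roll":0,"jaw":100},
  {"dp":[0,0,-35],"roll":0,"jaw":100},
])

```text
time_s: 9.85
tcp_pos: [0.6416, -0.1301, 0.2451]
eef_rot: [-179.6, -0.2, -60.8]
contact_force: [0.4, 0.2, -0.3]
gripper_width: 0.0874
gripper_force: 0.0
```

Run:
```python
from plant import r
from h import *
import pickle
w=r.capture("wrist");w["fish"]=True;pickle.dump(w,open("w2.pkl","wb"))
s=r.get_state();print(s["tcp_pos"],s["eef_rot"])
cv2.imwrite("pics/w2.png",cv2.resize(w["image"][70:270,150:410],(780,600),interpolation=cv2.INTER_CUBIC))
```

```text
[ 0.64062254 -0.12999248  0.2427147 ] [-1.79760517e+02 -1.20592296e-01 -6.08531181e+01]
```

View pics/w2.png

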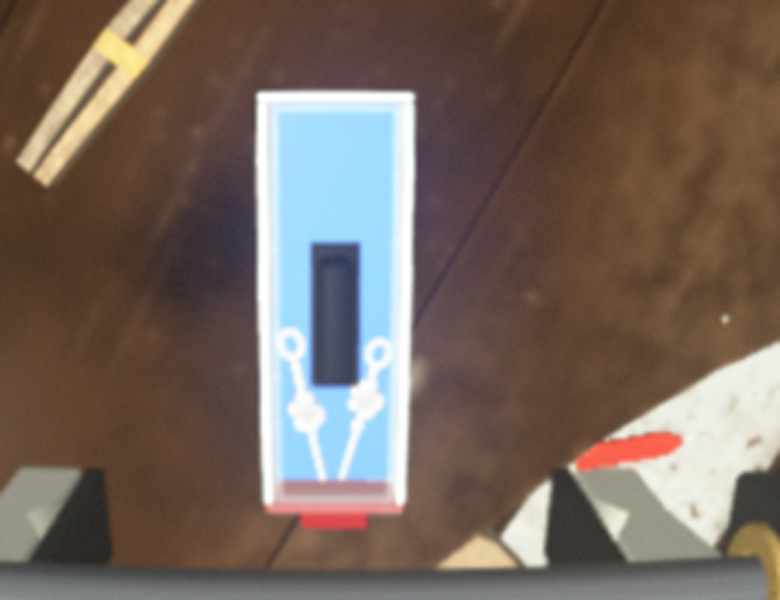

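The tray is flat with the lid on, and both pins are against the red wall (tips at about (330,480)). The handle top spans (311–359, 243–385).

Run:
```python
from plant import r
from h import *
import pickle
w=pickle.load(open("w2.pkl","rb"));f=lambda p,z:onz(w,np.array(p)/3+[150,70],z)[:2]
h=np.mean([f(p,.057) for p in((311,243),(359,243),(358,385),(312,386))],0)
q=np.array([f(p,.034) for p in((256,92),(415,92),(405,507),(264,507))]);c=q.mean(0);x=(q[2]+q[3]-q[0]-q[1])/2;yaw=np.rad2deg(np.arctan2(x[1],x[0]))
print(h,c,yaw,f((780,345),0),f((510,520),0))
s=r.get_state();print(s["tcp_pos"],move(s,(*(h+c)/2,.054),yaw-180),move(s,(.59,-.222,.24),yaw-180),move(s,(*h,.054),yaw-180))
```

```text
[ 0.638825 -0.1302  ] [ 0.63725 -0.12765] 119.13290692507951 [ 0.4333 -0.2155] [ 0.5066 -0.0714]
[ 0.64062254 -0.12999248  0.2427147 ] (array([ -2.6,   2.5, 188.7]), np.float64(0.0)) (array([55.7, 89. ,  2.5]), np.float64(0.0)) (array([ -1.1,   2.5, 188.7]), np.float64(0.0))
```

Call:
send_rows([
  {"dp":[-2,1,50],"roll":0,"jaw":50},
  {"dp":[-2,2,100],"roll":0,"jaw":50},
  {"dp":[-2,2,145],"roll":0,"jaw":50},
  {"dp":[-2,2,170],"roll":0,"jaw":50},
  {"dp":[-2,2,170],"roll":0,"jaw":50},
], newtons=20)

```text
time_s: 10.52
tcp_pos: [0.6352, -0.1294, 0.067]
eef_rot: [179.7, 0.1, -60.9]
contact_force: [-1.1, 0.4, 1.0]
gripper_width: 0.0456
gripper_force: 0.0
```

Call:
send_rows([
  {"dp":[0,0,0],"roll":0,"jaw":50},
])

```text
time_s: 10.65
tcp_pos: [0.6379, -0.1294, 0.0706]
eef_rot: [-180.0, -0.0, -60.8]
contact_force: [0.5, 0.1, 1.1]
gripper_width: 0.0441
gripper_force: 0.0
```

Call:
send_rows([
  {"dp":[0,0,9],"roll":0,"jaw":50},
  {"dp":[0,0,16],"roll":0,"jaw":50},
  {"dp":[0,0,16],"roll":0,"jaw":50},
  {"dp":[0,0,16],"roll":0,"jaw":5},
  {"dp":[0,0,16],"roll":0,"jaw":5},
])

```text
time_s: 11.28
tcp_pos: [0.6374, -0.1293, 0.0538]
eef_rot: [-180.0, -0.0, -60.9]
contact_force: [0.8, 0.5, 0.4]
gripper_width: 0.0293
gripper_force: 0.0
```

Call:
send_rows([
  {"dp":[0,0,0],"roll":0,"jaw":5},
  {"dp":[0,0,0],"roll":0,"jaw":5},
  {"dp":[0,0,0],"roll":0,"jaw":5},
])

```text
time_s: 11.65
tcp_pos: [0.6376, -0.1292, 0.0538]
eef_rot: [-180.0, -0.0, -60.9]
contact_force: [0.7, 0.7, -0.4]
gripper_width: 0.0137
gripper_force: 20.0
```

Call:
send_rows([
  {"dp":[0,0,-5],"roll":0,"jaw":5},
  {"dp":[0,0,-10],"roll":0,"jaw":5},
  {"dp":[0,0,-20],"roll":0,"jaw":5},
  {"dp":[0,0,-40],"roll":0,"jaw":5},
  {"dp":[0,0,-60],"roll":0,"jaw":5},
])

```text
time_s: 12.28
tcp_pos: [0.637, -0.1294, 0.1147]
eef_rot: [180.0, 0.0, -60.9]
contact_force: [0.3, -0.2, -0.4]
gripper_width: 0.0138
gripper_force: 20.0
```

Call:
send_rows([
  {"dp":[15,22,0],"roll":0,"jaw":5},
  {"dp":[30,44,0],"roll":0,"jaw":5},
  {"dp":[45,66,0],"roll":0,"jaw":5},
  {"dp":[58,87,0],"roll":0,"jaw":5},
  {"dp":[58,87,0],"roll":0,"jaw":5},
])

```text
time_s: 12.9
tcp_pos: [0.5879, -0.2242, 0.1135]
eef_rot: [180.0, 0.0, -61.0]
contact_force: [-0.3, -0.5, -0.3]
gripper_width: 0.0136
gripper_force: 20.0
```

Call:
send_rows([
  {"dp":[0,0,20],"roll":0,"jaw":5},
  {"dp":[0,0,40],"roll":0,"jaw":5},
  {"dp":[0,0,60],"roll":0,"jaw":5},
  {"dp":[0,0,72],"roll":0,"jaw":5},
  {"dp":[0,0,78],"roll":0,"jaw":5},
])

```text
time_s: 13.52
tcp_pos: [0.5893, -0.2222, 0.035]
eef_rot: [180.0, 0.0, -60.9]
contact_force: [0.1, -0.1, -0.1]
gripper_width: 0.0142
gripper_force: 20.0
```

Run:
```python
from plant import r
from h import *
s=r.get_state();print(s["tcp_pos"],s["gripper_width"],s["contact_force"])
c=r.capture("side")["image"][90:250,130:320];w=r.capture("wrist")["image"]
cv2.imwrite("pics/l1.png",np.hstack([cv2.resize(c,(428,360),interpolation=cv2.INTER_CUBIC),cv2.resize(w[60:300,130:380],(372,360))]))
```

```text
[ 0.58933832 -0.22223852  0.03497088] 0.014199660611259029 [ 0.12022652 -0.14362415 -0.08574675]
```

View pics/l1.png

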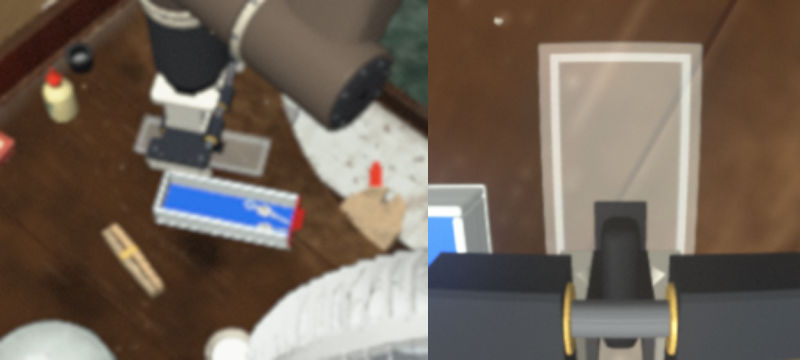

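The lid is held level just above the bench, clear of the tray and of the bench edge. The pins are at the red end of the open tray (about (265,212) in the left half of the picture). Lowering the last 8 mm, releasing and retreating.

Call:
send_rows([
  {"dp":[0,0,3],"roll":0,"jaw":5},
  {"dp":[0,0,6],"roll":0,"jaw":5},
  {"dp":[0,0,8],"roll":0,"jaw":5},
  {"dp":[0,0,8],"roll":0,"jaw":5},
])

```text
time_s: 14.12
tcp_pos: [0.5894, -0.2223, 0.0275]
eef_rot: [180.0, 0.0, -60.9]
contact_force: [-0.3, 0.0, -0.1]
gripper_width: 0.0138
gripper_force: 20.0
```

Call:
send_rows([
  {"dp":[0,0,0],"roll":0,"jaw":40},
  {"dp":[0,0,0],"roll":0,"jaw":40},
  {"dp":[0,0,0],"roll":0,"jaw":40},
  {"dp":[0,0,0],"roll":0,"jaw":40},
])

```text
time_s: 14.62
tcp_pos: [0.5895, -0.2223, 0.0276]
eef_rot: [-180.0, -0.0, -60.9]
contact_force: [0.1, -0.0, -0.2]
gripper_width: 0.0348
gripper_force: 0.0
```

Call:
send_rows([
  {"dp":[0,0,-10],"roll":0,"jaw":40},
  {"dp":[0,0,-30],"roll":0,"jaw":40},
  {"dp":[0,0,-70],"roll":0,"jaw":40},
  {"dp":[0,0,-120],"roll":0,"jaw":40},
  {"dp":[0,0,-170],"roll":0,"jaw":40},
])

```text
time_s: 15.25
tcp_pos: [0.5893, -0.2223, 0.1999]
eef_rot: [-180.0, -0.0, -60.9]
contact_force: [1.2, 0.6, 0.0]
gripper_width: 0.0351
gripper_force: 0.0
```

Call:
send_rows([
  {"dp":[0,0,-30],"roll":0,"jaw":40},
  {"dp":[0,0,-30],"roll":0,"jaw":40},
  {"dp":[0,0,-30],"roll":0,"jaw":40},
])

```text
time_s: 15.62
tcp_pos: [0.589, -0.2221, 0.2275]
eef_rot: [-180.0, 0.0, -60.9]
contact_force: [0.4, -0.0, -0.6]
gripper_width: 0.0354
gripper_force: 0.0
```

Run:
```python
from plant import r
from h import *
w=r.capture("wrist")["image"]
cv2.imwrite("pics/end.png",cv2.resize(w,(768,576)))
```

```text
(no output)
```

View pics/end.png

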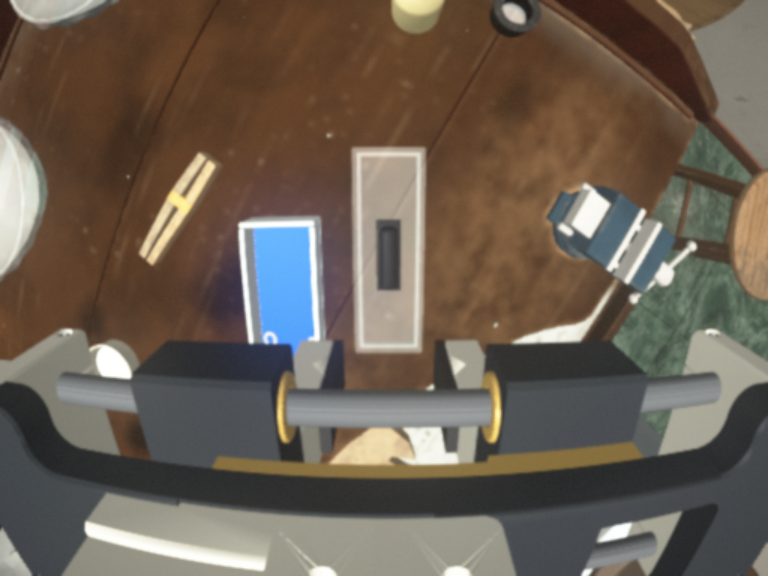

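The lid lies flat with its handle up at (388,255), clear of the open tray at (285,280). Nothing is touching the robot, so I'm handing in.

```bash
python3 -c "
from plant import r
print(r.close_job())"
```

```text
the job is handed in; nothing more can be done
None
```

I tipped the tray about 24° with the lid on and both pins slid to the red end; the tray is flat again, the lid is lying handle up beside it, and I handed the job in at about 16 s. No verdict came back; since the tool can't tilt, I raised the tray's other end and let the red end's lower edge rest on the bench.

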